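Shift the welding turntable's gearbox into third

TASK

The drum on the welding turntable is to be welded at third speed. With the fingertips, push the gear lever out of the left-hand leg of its H-shaped gate, across to the right-hand leg and then forward (away from you) fully home into the third slot, the far right one, and leave it there with the hand clear. Push it from outside only, never with the lever between the fingers; do not force it, do not let it drop into the fourth slot (near right) on the way, and leave the things around the machine undisturbed.

Things in the scene. Friction and masses are not known exactly. Their poses are not given: they have to be found in the camera images.
- gate (a point): Centre of the H-shaped gate, a steel plate 100 x 90 x 8 mm on top of the gear case; the point is on its upper face, 116 mm above the bench. Its axes: x forward (away from the operator, along the slots), y left, z up. Opening: two legs along x, 16 mm wide, 60 mm long, centre lines at y = +16 and -16 mm, joined at x = 0 by a cross channel 18 mm wide. Between the legs: two round-nosed tongues.
- slot3 (a point): Where the lever's stem stands in the plate's upper face when it is fully home in the third slot: 24 mm forward and 16 mm to the right of the gate's centre. Same axes as the gate. The slots: first far left, second near left, third far right, fourth near right, with one to four punched pips beside them.
- positioner: The bench welding turntable, painted grey-green, bolted down; its place and yaw vary. Origin on the bench straight below the gate's centre, x forward, y left. Case cover 220 mm (x) by 260 mm (y), centred on the gate, top 108 mm above the bench. A motor (140 mm high) stands out from 105 to 255 mm beyond the gate, a switch box up to 105 mm high on the near side, 150 mm before the gate.
- drum (a point): Top centre of the perforated drum (144 mm across) clamped on the turntable's faceplate (220 mm across), 250 mm to the left of the gate and 188 mm above the bench. Fixed.
- knob (a point): Centre of the lever's black ball knob, 40 mm in diameter, on a round steel stem 12 mm thick. With the lever upright it is 100 mm above the gate plate, 216 mm above the bench. Its z axis runs up along the stem. No springs: the lever stays where it is left. Pushed at the knob, it takes about 5 N to move it forward or back and 3 N sideways.
- lever: The gear lever, stem and knob. Its origin is the pivot, 80 mm straight below the gate's centre and 180 mm from the knob's centre, so the knob moves 2.25 times as far as the stem does in the gate; its z axis runs up along the stem.
- lever_across (a joint): Sideways lean of the lever, rad: positive to the right (towards the gate's -y), 0 midway. Left leg's centre line at -0.20, right leg's at +0.20, stops at -0.221 and +0.221. It can change from side to side only while the stem is in the cross channel.
- lever_forward (a joint): Forward lean of the lever, rad: positive forward (towards the gate's +x), 0 in the cross channel (neutral; the stem has play of about 0.035 to either side there). Stops at the slots' ends at -0.2915 (back) and +0.2915 (forward, home). At the start the lever stands anywhere along the left leg.
- tin_center (a point): Centre of a small plain tin, 52 mm in diameter and 45 mm high, standing on the gear case to the right of and beyond the gate. Not to be disturbed.
- collar_center (a point): Centre of a stainless tube collar, 64 mm in diameter and 50 mm high, standing on the gear case to the left of and beyond the gate. Not to be disturbed.
- hammer: Hammer, 260 mm long, lying on the bench to the right of the machine, its head at the +x end of its own x axis, 26 mm high. Not to be disturbed.

How it is judged:
On the way:
1. the lever is across in the right-hand leg, still about neutral (value of joint lever_across above 0.14 rad and value of joint lever_forward below 0.15 rad), for 0.05 s.
At the end, for the whole second after the job is handed in: The lever rests in the third slot: leaning right by more than 0.15 rad and forward by more than 0.25 rad (its stop is at 0.29, so the knob is within about 7 mm of the end), and the tin, the collar and the hammer are within 12 to 15 mm of where they were (value of joint lever_across above 0.15 rad and value of joint lever_forward above 0.25 rad and velocity of joint lever_forward between -0.05 and 0.05 rad/s and distance of each of tin_center, collar_center from where it was at the start of the episode below 0.012 m and distance of hammer from where it was at the start of the episode below 0.015 m); the robot touches nothing.
It fails at once if the lever is taken between the fingers (contact force between the fingers and lever above 1 N and ((x of the grasp point in the frame of knob between -0.013 and 0.013 m and y of the grasp point in the frame of knob between -0.013 and 0.013 m and z of the grasp point in the frame of knob below 0.03 m) or (x of the grasp point in the frame of knob between -0.021 and 0.021 m and y of the grasp point in the frame of knob between -0.021 and 0.021 m and z of the grasp point in the frame of knob below 0.02 m))).
It fails at once if the lever is forced (pushed with more than 60 N) (contact force between the arm and lever above 60 N).
It fails at once if the lever drops into the fourth slot (value of joint lever_across above 0.12 rad and value of joint lever_forward below -0.12 rad).
It fails at once if the tin, the collar or the hammer is disturbed or lifted (distance of any of tin_center, collar_center from where it was at the start of the episode above 0.012 m or distance of hammer from where it was at the start of the episode above 0.015 m).
It also fails if it takes over 64 s, if anything falls off the work surface, if the arm or the gripper's body presses on something with over 40 N, if the wrist force passes 120 N, or if a joint passes its speed limit or range.

ROBOT

A 7-joint arm with a two-finger parallel gripper is mounted at the origin on the work surface. World frame = base frame: x ahead of the robot, y to its left, z up, the work surface at z = 0. Lengths are in m, angles in rad, forces in N, time in s.
With the tool pointing down it reaches from about 0.4 to 0.85 m from the base axis. Payload 4.5 kg.
Tool frame: the origin (TCP) lies on the centre line of the jaws, within the pads' length; the fingertips stand 11 mm ahead of it and the grasp point (between the pads) lies 8 mm behind it; x points along the fingers, z is the direction in which the jaws open and shut, and the axes are right-handed (so a half turn about x gives the same grasp; the last joint's range is limited). The gripper opens to 88 mm and grips with 3 to 60 N. Pads are 18 mm wide; open, the fingers measure 123 mm over their backs; the gripper's body (75 mm by 187 mm) begins 45 mm behind the grasp point.
Start: joints at [-1.132, 0.689, -0.195, 1.565, 0.157, 0.902, -0.215], TCP at [0.246, 0.575, 0.25] pointing down, gripper open.
Joint ranges: [-3.01, 3.01], [-0.46, 2.08], [-1.47, 1.51], [0.13, 2.56], [-1, 4.14], [0.04, 2.09], [-2.66, 2.66]. Speed limits (rad/s): [2.57, 2.57, 3.14, 3.14, 3.14, 3.14, 3.14].

INTERFACE

Orientations are given as [roll, pitch, yaw] about the fixed x, y, z axes, in that order (R = Rz(yaw) Ry(pitch) Rx(roll)).
In Python, from workcell import bot, vision, search_frame, trace gives the robot as it stands.
- The arm moves only by the shell command python3 -m pendant 'ROWS' [FORCE]. ROWS is text: rows parted by semicolons, each of 5 numbers parted by spaces: the opening, from 0 (shut) to 1 (fully open), then the shift along the tool's x, y, z in mm, then the turn about the tool's x in rad. A call has exactly 5 rows; each row is the pose to reach, as a shift and turn from the pose commanded when the call began, along the tool's axes at that moment; what a row does not reach only later rows make up. A row lasts 1/12 s, in which the tool goes at most 41.7 mm and 7.16 degrees, less where a joint would pass 70% of its speed; a pose out of reach is approached as far as the arm can. A call with a gripper value outside its range is refused whole. The fingers move at their own pace and stop on an object; FORCE is the grip in N (left out, the last holds). Time passes only in rows, so rows that repeat a pose let the fingers close, or fill a call up. It gives the time, the measured TCP pose, the force and the opening at its end, in the units of the state.
- bot.get_obs(): the state, without advancing time (a new reading comes with each control period).
- vision.get_image(name): name is "side" or "top" or "wrist"; returns the picture (400x640x3 uint8, red, green, blue); there is no depth.
- vision.camera_info(name): a dict with "fx", "fy", "cx", "cy" (pixels), "k1" (the pictures are not rectified: a ray, as slopes to the right and down, at radius r is drawn at 1 + k1 r^2 times it, then the intrinsics apply), "R" (3x3) and "t" (3): a world point X has camera coordinates R X + t; the wrist camera has in their place "mount" (4x4, takes a point from camera to tool coordinates, whose origin is the TCP and whose axes are the tool frame's). Camera axes: x right, y down, z forward; pixel columns grow to the right and rows downward; lengths in m; the calibration is good to about 2 mm. A picture is of the moment at which its call begins: read the wrist's pose just before it. camera_info takes no time and is no camera call.
- bot.job_done(): hands the job in, once; it reports no verdict.
Trained networks look in the newest picture that a camera, given by its name, has taken for a name from the list of things; names that differ only in an ending like _2 or _b are one class to them, and where a whole thing is asked for, a point or a joint stands for the part that bears it (a point fixed in the world has none). Each returns a list of dicts, best first, with "conf" (0 to 1); they miss things now and then, are a little off and sometimes report something else, mostly with a low value. They report only what shows in the picture. A call takes as long as a camera call.
- search_frame(camera, thing): "rect" ([centre column, centre row, width, height] in pixels, round what is visible of it).
- trace(camera, thing): "mask" (400x640 bool, what is visible of it) and "rect" ([centre column, centre row, width, height] in pixels, round what is visible of it).
The state is a dict: "time": time; "qpos": joint angles; "joint_vel": joint speeds; "effort": joint torques, N m; "eef_pos": TCP position; "tcp_rot": TCP orientation; "contact_force": force on the tool from outside, world axes, zero at the start; "wrist_torque": the same for the moment, N m; "finger_gap": finger opening in m.
Only numpy, scipy, OpenCV 4.12 (cv2) and the standard library are available. Lean on these libraries where they do the work, as an engineer would, in place of code of your own. Each camera call takes 0.05 s, during which the arm holds its last target.

## Working session

There is one attempt and no reset: what is moved stays moved. The work goes in short steps, Python scripts to look and compute and a shell command to move; the robot and the scene stay as the last step left them, time stands still between calls to the robot, and variables do not carry over. Pictures are saved under pics/ and viewed, and the job is handed in when it is done.

```bash
ls; mkdir -p pics; python3 - <<'E'
from workcell import bot, vision
import cv2, json
o=bot.get_obs(); print({k:(v if not hasattr(v,'tolist') else v.tolist()) for k,v in o.items()})
for n in ["side","top","wrist"]:
    im=vision.get_image(n); cv2.imwrite(f"pics/{n}0.png",im[:,:,::-1])
    print(n,vision.camera_info(n))
E
```

```text
pics
{'time': 0.0, 'qpos': [-1.1321869860983778, 0.6899794161877769, -0.1945212090649032, 1.5663261251971237, 0.15728469290065542, 0.9024812073970265, -0.21510376691160307], 'joint_vel': [-8.516903547114448e-05, -0.001606640961148267, -0.00039076575225105946, 0.0011870671430708514, 0.0004162503410665862, -0.0016056283923695388, 0.0016854368860804807], 'effort': [0.0014566882236977108, -52.754777669906616, -1.2661970034241676, -15.341792106628418, -0.052555486327037215, 0.006524864584207535, 0.0001655412506806897], 'eef_pos': [0.24595192937211605, 0.5739189346528526, 0.24891780675872252], 'tcp_rot': [-3.079520185718931, 1.568992314626756, -1.913458685712547], 'contact_force': [-0.4280869369649938, 0.023713060574464064, 0.03280285725847443], 'wrist_torque': [0.0007002341718531799, 0.03588636942347934, 0.005599487569119706], 'finger_gap': 0.08831165028595185}
side {'fx': 501.43765117568825, 'fy': 501.43765117568825, 'cx': 318.52740013356004, 'cy': 191.29756922233742, 'k1': -0.14078586173680993, 'R': array([[ 0.78386404, -0.62050647,  0.0229974 ],
       [-0.32835808, -0.44566883, -0.832
[... 239 characters left out ...]
7800972, 'R': array([[ 0.01108067, -0.99959239,  0.02631125],
       [-0.98499484, -0.01544338, -0.17189142],
       [ 0.17222769, -0.02401178, -0.98476447]]), 't': array([-0.01326576,  0.64137122,  1.10722565])}
wrist {'fx': 319.50765430223043, 'fy': 319.50765430223043, 'cx': 318.7493595214759, 'cy': 199.6630414324899, 'k1': -0.04754773315038329, 'mount': array([[ 1.07777792e-03, -2.62699177e-01,  9.64877184e-01,
        -1.33905357e-01],
       [ 8.56100128e-04, -9.64877149e-01, -2.62700124e-01,
         6.77874940e-02],
       [ 9.99999053e-01,  1.10916388e-03, -8.15026489e-04,
        -7.35615712e-05],
       [ 0.00000000e+00,  0.00000000e+00,  0.00000000e+00,
         1.00000000e+00]])}
```

View pics/side0.png

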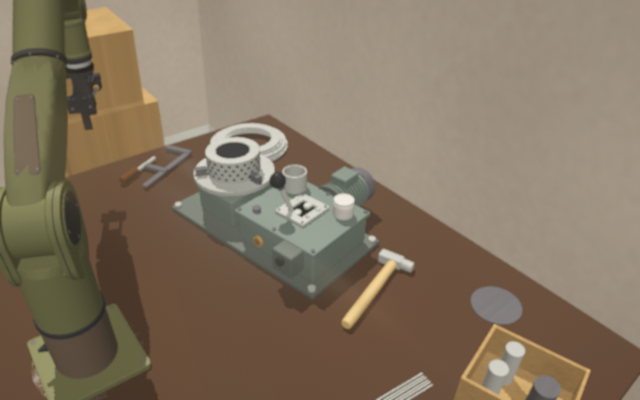

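View pics/top0.png

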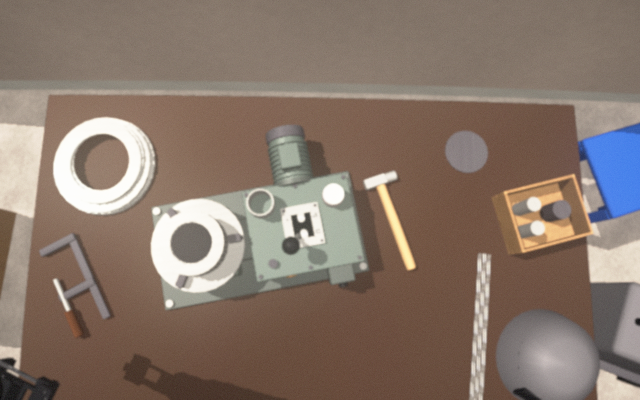

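```bash
cat > h.py <<'E'
import numpy as np, cv2
from workcell import bot, vision, search_frame, trace
from scipy.spatial.transform import Rotation as Ro
def ray(n,px,obs=None):
    c=vision.camera_info(n)
    x=np.array([(px[0]-c['cx'])/c['fx'],(px[1]-c['cy'])/c['fy']]); u=x.copy()
    for _ in range(20): u=x/(1+c['k1']*(u@u))
    d=np.array([u[0],u[1],1.])
    if 'R' in c: R=c['R'];o=-R.T@c['t'];d=R.T@d
    else:
        T=Ro.from_euler('xyz',obs['tcp_rot']).as_matrix();m=c['mount']
        o=np.array(obs['eef_pos'])+T@m[:3,3];d=T@m[:3,:3]@d
    return o,d/np.linalg.norm(d)
def proj(n,X):
    c=vision.camera_info(n);p=c['R']@np.array(X)+c['t'];u=p[:2]/p[2];u=u*(1+c['k1']*(u@u))
    return np.array([c['fx']*u[0]+c['cx'],c['fy']*u[1]+c['cy']])
def onz(n,px,z,obs=None):
    o,d=ray(n,px,obs);return o+d*(z-o[2])/d[2]
def tri(rs):
    A=np.zeros((3,3));b=np.zeros(3)
    for o,d in rs:
        P=np.eye(3)-np.outer(d,d);A+=P;b+=P@o
    X=np.linalg.solve(A,b);return X,[np.linalg.norm(np.cross(X-o,d)) for o,d in rs]
E
python3 - <<'E'
from h import *
for n in ["side","top"]:
    vision.get_image(n)
    for t in ["knob","lever","gate","slot3","tin_center","collar_center","hammer","drum","positioner"]:
        r=search_frame(n,t); print(n,t,[(round(x['conf'],2),np.round(x['rect'],1).tolist()) for x in r[:3]])
print(bot.get_obs()['time'])
E
```

```text
side knob [(0.83, [282.6, 192.9, 25.5, 38.8]), (0.29, [296.5, 178.5, 27.6, 28.6])]
side lever [(0.71, [282.8, 191.6, 23.2, 39.7])]
side gate [(0.72, [276.9, 219.0, 205.4, 165.2]), (0.51, [294.9, 180.4, 26.9, 34.4])]
side slot3 [(0.79, [275.2, 218.8, 204.9, 158.7])]
side tin_center [(0.85, [345.1, 207.1, 24.2, 21.4])]
side collar_center [(0.84, [295.0, 180.1, 25.0, 29.3]), (0.69, [285.0, 193.1, 29.4, 40.5])]
side hammer [(0.63, [375.4, 293.4, 72.3, 77.6])]
side drum [(0.65, [273.1, 216.8, 204.2, 157.7])]
side positioner [(0.59, [275.1, 217.1, 199.5, 163.8])]
top knob [(0.83, [289.9, 244.4, 16.9, 25.4]), (0.48, [260.4, 215.1, 221.1, 188.5])]
top lever [(0.85, [288.2, 244.2, 14.7, 20.2]), (0.71, [258.4, 220.2, 214.3, 184.5])]
top gate [(0.97, [259.8, 215.8, 220.7, 189.7])]
top slot3 [(0.93, [258.9, 218.6, 215.9, 187.5]), (0.75, [390.6, 219.2, 47.2, 97.9])]
top tin_center [(0.92, [333.6, 196.9, 24.1, 26.3]), (0.27, [259.6, 218.1, 216.1, 186.8])]
top collar_center [(0.64, [261.2, 202.1, 28.2, 27.4])]
top hammer [(0.88, [389.8, 220.2, 47.1, 96.3])]
top drum [(0.96, [258.9, 216.2, 215.8, 184.2])]
top positioner [(0.84, [260.2, 217.5, 218.1, 182.6])]
1.15
```

```bash
python3 - <<'E'
import cv2
a=cv2.imread('pics/top0.png')[150:300,240:390];cv2.imwrite('pics/t1.png',cv2.resize(a,(600,600),interpolation=cv2.INTER_CUBIC))
a=cv2.imread('pics/side0.png')[150:270,240:390];cv2.imwrite('pics/s1.png',cv2.resize(a,(750,600),interpolation=cv2.INTER_CUBIC))
E
```

```text
(no output)
```

View pics/t1.png

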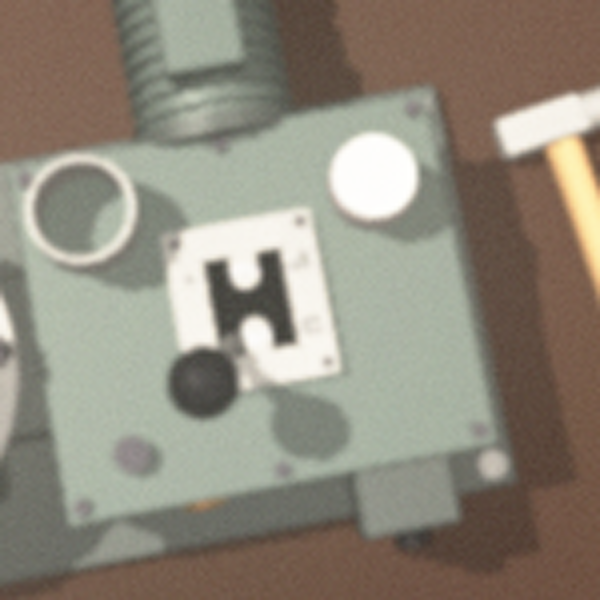

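View pics/s1.png

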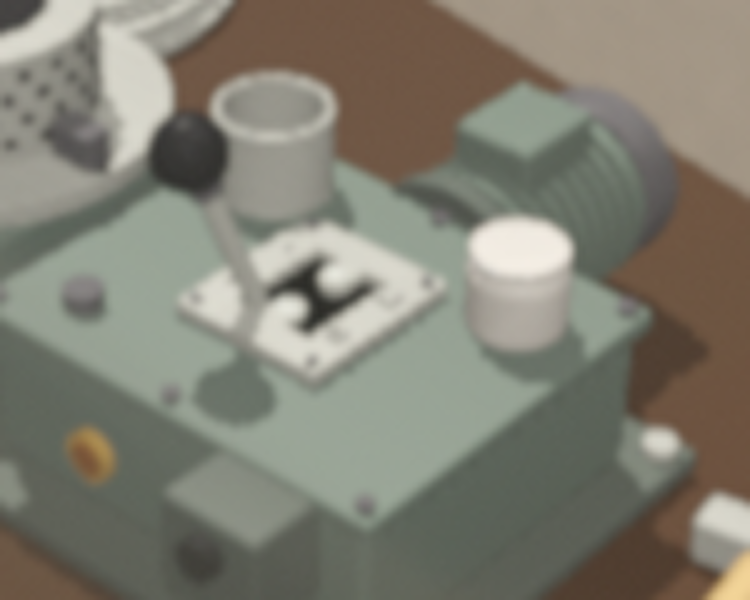

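```bash
cat > fit.py <<'E'
from h import *
from scipy.optimize import least_squares
T=lambda p:(240+p[0]/4,150+p[1]/4); S=lambda p:(240+p[0]/5,150+p[1]/5)
c={'fl':(50,45),'fr':(50,-45),'nr':(-50,-45),'nl':(-50,45)}
ob=[('top','fl',T((166,240))),('top','fr',T((309,208))),('top','nr',T((341,372))),
('side','nl',S((180,300))),('side','fl',S((318,222))),('side','fr',S((447,290))),('side','nr',S((316,382)))]
def W(p,x,y,z): cc,s=np.cos(p[2]),np.sin(p[2]); return [p[0]+cc*x-s*y,p[1]+s*x+cc*y,z]
f=lambda p:np.concatenate([proj(n,W(p,c[k][0]/1e3,c[k][1]/1e3,.116))-np.array(q) for n,k,q in ob])
p0=[*onz('top',T((250,298)),.116)[:2],-.2]
r=least_squares(f,p0)
if __name__=='__main__':
    print(p0,r.x,f(r.x).reshape(-1,2).round(1))
    p=r.x
    K,e=tri([ray('top',T((202,382))),ray('side',S((190,152)))]);print('knob',K,e)
    d=K[:2]-p[:2];cc,s=np.cos(p[2]),np.sin(p[2]);L=[cc*d[0]+s*d[1],-s*d[0]+cc*d[1],K[2]-.036];print('gate frame rel pivot',L, 'fwd',np.arctan2(L[0],L[2]),'right',np.arctan2(-L[1],L[2]),np.linalg.norm(L))
    tin,e=tri([ray('top',(333.6,196.9)),ray('side',(345.1,207.1))]);print('tin',tin,e)
    col,e=tri([ray('top',(261.2,202.1)),ray('side',(295,180.1))]);print('collar',col,e)
    for q in (tin,col):
        d=q[:2]-p[:2];print(cc*d[0]+s*d[1],-s*d[0]+cc*d[1])
E
python3 fit.py
```

```text
[np.float64(0.5768286625042514), np.float64(0.028678045511752008), -0.2] [0.57382109 0.02559037 0.19914752] [[-0.  -1.2]
 [ 1.1  0. ]
 [ 1.1 -0.1]
 [-0.7  0.5]
 [-1.2 -0.7]
 [ 0.1 -0.7]
 [-0.5 -0.9]]
knob [0.52037878 0.05293634 0.20517402] [np.float64(0.0010893234442410805), np.float64(0.0010893234442411206)]
gate frame rel pivot [np.float64(-0.046976098532626506), np.float64(0.037378179024120106), np.float64(0.16917402272021967)] fwd -0.27085528362146255 right -0.21745163804362339 0.17950969908015446
tin [ 0.64486382 -0.04621343  0.13170004] [np.float64(0.0035095703171032604), np.float64(0.003509570317103207)]
collar [0.626568   0.12781436 0.12822668] [np.float64(0.0008577165508875199), np.float64(0.0008577165508874226)]
0.05543339999493728 -0.0844392941925741
0.07192775823537723 0.0897684665119257
```

```bash
cat > st.py <<'E'
from fit import *
import sys
G=Ro.from_euler('z',r.x[2]).as_matrix()
def state():
    o=bot.get_obs();R=Ro.from_euler('xyz',o['tcp_rot']).as_matrix();P=np.array(o['eef_pos'])
    g=G.T@(P-np.array([r.x[0],r.x[1],0]));return o,R,P,g
def toolmove(tgt):  # target in gate frame xy, world z (TCP), mm
    o,R,P,g=state();return R.T@G@(np.array(tgt)-g)*1e3
if __name__=='__main__':
    o,R,P,g=state();print('t',o['time'],'gate-frame tcp mm',(g*1e3).round(1),'F gate',(G.T@np.array(o['contact_force'])).round(1),'gap',o['finger_gap'])
    print('tool axes in gate\n',(G.T@R).round(3),'q',np.round(o['qpos'],2))
    a=list(map(float,sys.argv[1:]))
    for i in range(0,len(a),3): print('shift to',a[i:i+3],toolmove(np.array(a[i:i+3])/1e3).round(1))
E
python3 st.py -90 37 300
```

```text
t 1.15 gate-frame tcp mm [-212.6  602.9  249.7] F gate [-0.6 -0.8  0.8] gap 0.08815068403788202
tool axes in gate
 [[ 0.    -0.823  0.568]
 [ 0.     0.568  0.823]
 [-1.     0.     0.   ]] q [-1.13  0.69 -0.19  1.57  0.16  0.9  -0.22]
shift to [-90.0, 37.0, 300.0] [ -50.3 -422.3 -396.2]
```

```bash
python3 -m pendant '0 -10 -28 -26 -0.12; 0 -20 -56 -53 -0.24; 0 -30 -84 -79 -0.36; 0 -40 -112 -106 -0.48; 0 -50 -140 -132 -0.604' 15; python3 st.py -90 37 300
```

```text
time: 1.57
eef_pos: [0.3232, 0.3962, 0.3002]
tcp_rot: [-2.412, 1.57, -0.635]
contact_force: [0.9, -0.5, 1.0]
finger_gap: 0.0569
t 1.5667 gate-frame tcp mm [-172.3  412.9  300.2] F gate [ 0.8 -0.7  1. ] gap 0.056883101661930266
tool axes in gate
 [[ 0.    -1.    -0.006]
 [-0.    -0.006  1.   ]
 [-1.    -0.    -0.   ]] q [-0.71  0.49 -0.42  1.83  0.25  0.87  0.53]
shift to [-90.0, 37.0, 300.0] [ 3.000e-01 -7.990e+01 -3.764e+02]
```

```bash
python3 -m pendant '0 0 -8 -38 0; 0 0 -16 -76 0; 0 0 -24 -114 0; 0 0 -32 -152 0; 0 0 -40 -188 0' && python3 -m pendant '0 0 -8 -38 0; 0 0 -16 -76 0; 0 0 -24 -114 0; 0 0 -32 -152 0; 0 0 -40 -188 0'; python3 st.py -90 37 200
```

```text
time: 1.98
eef_pos: [0.3998, 0.2195, 0.3]
tcp_rot: [-1.887, 1.57, -0.117]
contact_force: [0.4, 0.7, -0.1]
finger_gap: 0.0234
time: 2.4
eef_pos: [0.4762, 0.043, 0.2999]
tcp_rot: [-2.136, 1.57, -0.367]
contact_force: [-0.4, -0.3, -0.0]
finger_gap: 0.0006
t 2.4 gate-frame tcp mm [-92.2  36.4 299.9] F gate [-0.5 -0.2 -0. ] gap 0.0006304380759826578
tool axes in gate
 [[ 0.001 -1.     0.001]
 [-0.     0.001  1.   ]
 [-1.    -0.001 -0.   ]] q [ 0.09  0.45 -0.41  1.92  0.24  0.82  1.32]
shift to [-90.0, 37.0, 200.0] [99.9 -2.2  0.7]
```

```bash
python3 - <<'E'
from h import *
im=vision.get_image('wrist').copy()
cv2.imwrite('pics/w1.png',im[:,:,::-1])
E
```

```text
(no output)
```

View pics/w1.png

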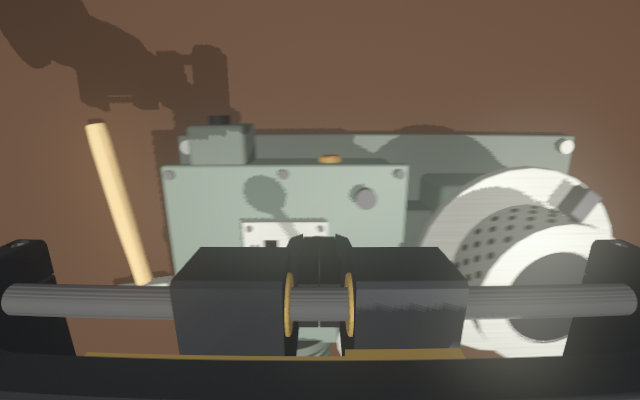

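```bash
python3 - <<'E'
from st import *
o,R,P,g=state()
for px in [(242,220),(329,220)]:
    X=onz('wrist',px,.116,o); print((G.T@(X-np.array([r.x[0],r.x[1],0]))*1e3).round(1))
E
```

```text
[-51.  -55.1 116. ]
[-50.3  36.4 116. ]
```

```bash
python3 - <<'E'
from st import *
o,R,P,g=state()
a=cv2.imread('pics/w1.png')
c=vision.camera_info('wrist');m=c['mount']
def pw(X):
    t=R.T@(np.array(X)-P);p=m[:3,:3].T@(t-m[:3,3]);u=p[:2]/p[2];u=u*(1+c['k1']*(u@u));return np.array([c['fx']*u[0]+c['cx'],c['fy']*u[1]+c['cy']])
def draw(im,pf,s,off):
    for pts in [[(50,45,116),(50,-45,116),(-50,-45,116),(-50,45,116)],[(110,130,108),(110,-130,108),(-110,-130,108),(-110,130,108)]]:
        q=np.array([pf(W(r.x,x/1e3,y/1e3,z/1e3)) for x,y,z in pts])
        cv2.polylines(im,[((q-off)*s).astype(int)],True,(0,0,255),1)
    q=((pf(P+R@[.011,0,0])-off)*s).astype(int);cv2.circle(im,tuple(map(int,q)),3,(255,0,0),-1)
draw(a,pw,1,np.zeros(2));cv2.imwrite('pics/w2.png',a)
for n,s,off in [('top',4,(230,140)),('side',4,(220,130))]:
    im=vision.get_image(n)[:,:,::-1]
    im=cv2.resize(im[off[1]:off[1]+150,off[0]:off[0]+190],None,fx=s,fy=s,interpolation=cv2.INTER_CUBIC)
    draw(im,lambda X:proj(n,X),s,np.array(off));cv2.imwrite(f'pics/{n}2.png',im)
E
```

```text
(no output)
```

View pics/w2.png

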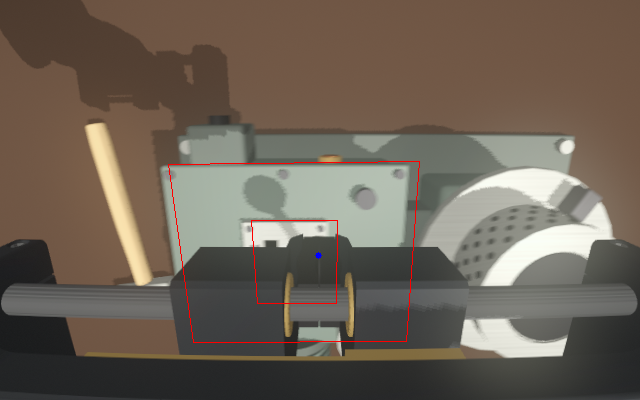

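View pics/top2.png

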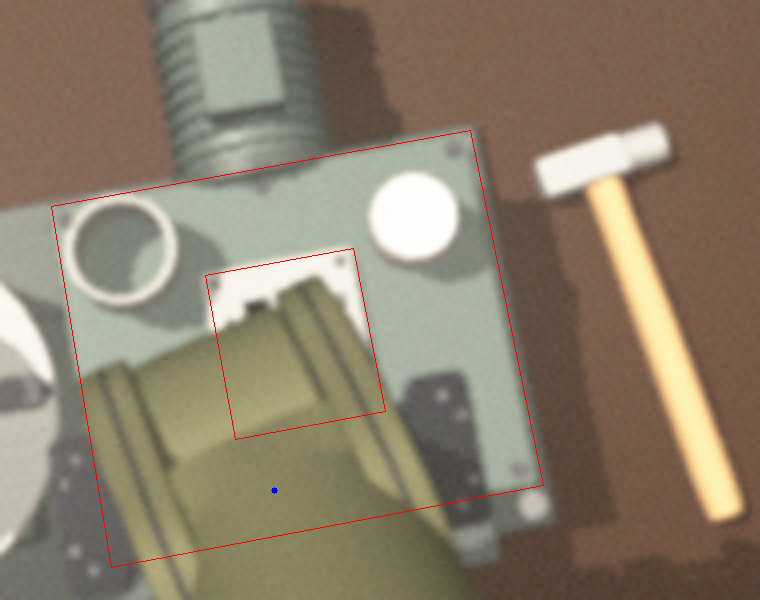

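View pics/side2.png

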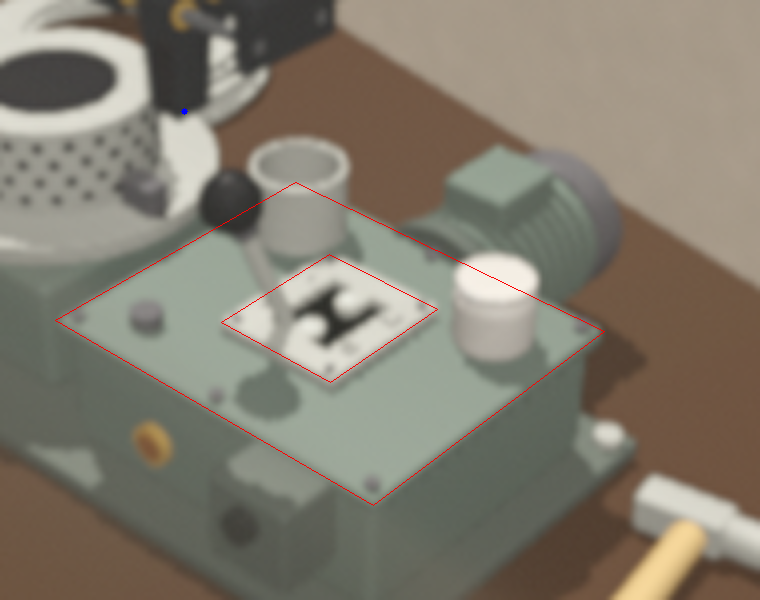

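```bash
python3 - <<'E'
from st import *
o,R,P,g=state()
print(o['time'],(g*1e3).round(1),np.round(o['joint_vel'],3))
im=vision.get_image('wrist')
cv2.imwrite('pics/w3.png',im[:,:,::-1])
b=cv2.imread('pics/w1.png'); print(np.abs(im[:,:,::-1].astype(int)-b).mean())
for n in ['top','side']:
    f1=lambda p:np.concatenate([proj(n,W(p,c[k][0]/1e3,c[k][1]/1e3,.116))-np.array(q) for m,k,q in ob if m==n])
    s=least_squares(f1,r.x);print(n,s.x,f1(s.x).round(1))
E
```

```text
2.55 [-92.1  35.3 299.5] [-0.064 -0.011 -0.067  0.024 -0.02  -0.006 -0.016]
6.4751315104166665
top [0.57266801 0.02710062 0.21019555] [-0.9 -0.5  0.2  0.3  0.6  0.1]
side [0.5739315  0.02325649 0.18133681] [-0.2  0.7 -0.1 -0.3  0.8 -0.  -0.4 -0.4]
```

View pics/w3.png

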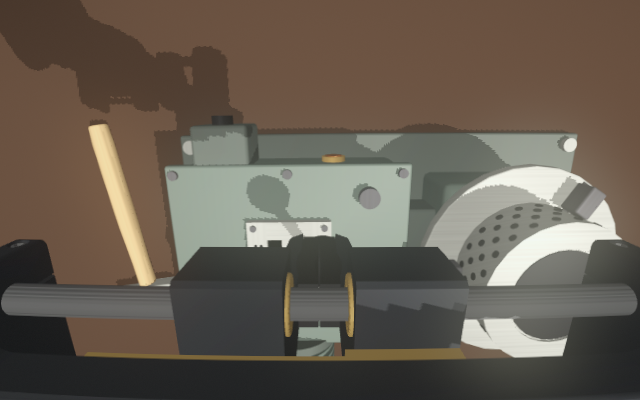

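```bash
python3 - <<'E'
from st import *
for i in range(2): vision.get_image('wrist')
o,R,P,g=state()
print(o['time'],(g*1e3).round(1),np.round(o['joint_vel'],3),o['tcp_rot'])
im=vision.get_image('wrist')
cv2.imwrite('pics/w4.png',cv2.resize(im[100:260,140:460,::-1],None,fx=2.5,fy=2.5,interpolation=cv2.INTER_CUBIC))
E
```

```text
2.7 [-92.4  40.2 299.8] [-0.019 -0.003 -0.005  0.004  0.003  0.002  0.002] [-0.18954118  1.56981664  1.58259936]
```

View pics/w4.png

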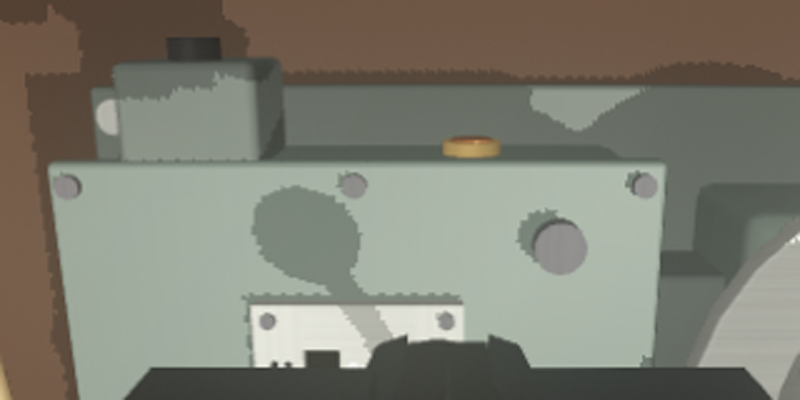

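```bash
python3 - <<'E'
from st import *
for i in range(4):
    o,R,P,g=state()
    im=vision.get_image('wrist')
    cv2.imwrite(f'pics/w5{i}.png',im[:,:,::-1])
    gr=cv2.cvtColor(im,cv2.COLOR_RGB2GRAY).astype(float)
    row=gr[233:236,220:350].mean(0); d=np.diff(row); 
    a=220+np.argmax(d[:60])+.5+.5; 
    print(o['time'],(g*1e3).round(1),np.round(o['joint_vel'][:2],3),a, 220+np.argmin(d[90:])+91,(G.T@(onz('wrist',(a,234),.116,o)-np.array([r.x[0],r.x[1],0]))*1e3).round(1))
E
python3 st.py
```

```text
2.75 [-92.4  40.6 299.9] [-0.01  -0.002] 241.0 335 [-35.6 -41.9 116. ]
2.8 [-92.4  40.5 299.9] [-0.003 -0.001] 241.0 335 [-35.6 -42.  116. ]
2.85 [-92.4  40.4 299.8] [0.004 0.   ] 241.0 335 [-35.6 -42.1 116. ]
2.9 [-92.4  40.2 299.8] [0.006 0.002] 241.0 335 [-35.6 -42.4 116. ]
t 2.95 gate-frame tcp mm [-92.4  39.9 299.8] F gate [ 0.2  0.1 -0. ] gap 0.0003941354379191894
tool axes in gate
 [[ 0.    -1.    -0.002]
 [ 0.    -0.002  1.   ]
 [-1.    -0.     0.   ]] q [ 0.08  0.45 -0.41  1.92  0.24  0.82  1.32]
```

```bash
python3 -m pendant '0 30 0 0 0; 0 60 0 0 0; 0 90 0 0 0; 0 99 0 -2 0; 0 99 0 -2 0'; python3 st.py -76 37 201 -29 37 201
```

```text
time: 3.37
eef_pos: [0.4746, 0.0431, 0.199]
tcp_rot: [1.589, 1.566, -2.924]
contact_force: [-0.1, -0.6, -0.1]
finger_gap: 0.0005
t 3.3667 gate-frame tcp mm [-93.8  36.8 199. ] F gate [-0.2 -0.6 -0.1] gap 0.0005402124971821839
tool axes in gate
 [[-0.005 -1.    -0.001]
 [-0.    -0.001  1.   ]
 [-1.     0.005 -0.   ]] q [ 0.02  0.6  -0.33  2.05  0.35  0.56  1.21]
shift to [-76.0, 37.0, 201.0] [ -2.1 -17.7   0.1]
shift to [-29.0, 37.0, 201.0] [ -2.3 -64.7   0.1]
```

```bash
python3 -m pendant '0 -1 -8 0 0; 0 -1 -14 0 0; 0 -1 -20 0 0; 0 -1 -25 0 0; 0 -1 -30 0 0' ; python3 st.py -29 37 201
```

```text
time: 3.78
eef_pos: [0.504, 0.0492, 0.2028]
tcp_rot: [1.711, 1.567, -2.802]
contact_force: [-7.1, 0.5, 5.3]
finger_gap: 0.0007
t 3.7833 gate-frame tcp mm [-63.7  36.9 202.8] F gate [-6.9  1.9  5.3] gap 0.0007131205534426797
tool axes in gate
 [[-0.003 -1.    -0.   ]
 [-0.    -0.     1.   ]
 [-1.     0.003 -0.   ]] q [ 0.02  0.62 -0.34  1.96  0.34  0.62  1.23]
shift to [-29.0, 37.0, 201.0] [  1.7 -34.7   0.1]
```

```bash
python3 -m pendant '0 0 -6 0 0; 0 0 -12 0 0; 0 0 -18 0 0; 0 0 -24 0 0; 0 0 -30 0 0' ; python3 st.py -29 37 201; cat > kn.py <<'E'
from st import *
import sys
o,R,P,g=state()
rs=[]
for n in ['top','side']:
    im=vision.get_image(n);k=search_frame(n,'knob');t=trace(n,'knob')
    print(n,[(round(x['conf'],2),np.round(x['rect'],1).tolist()) for x in k[:2]],[(round(x['conf'],2),np.round(x['rect'],1).tolist(),int(x['mask'].sum())) for x in t[:2]])
    off={'top':(230,140),'side':(220,130)}[n]
    a=cv2.resize(im[off[1]:off[1]+150,off[0]:off[0]+190,::-1],None,fx=4,fy=4,interpolation=cv2.INTER_CUBIC)
    cv2.imwrite(f'pics/{n}_{sys.argv[1]}.png',a)
    # dark blob predicted knob positions overlay info
    for fw in (-.27,-.15,0,.15,.29):
        for ac in (-.2,.2):
            d=np.array([np.tan(fw),-np.tan(ac),1]);d=d/np.linalg.norm(d)*.18
            q=proj(n,W(r.x,d[0],d[1],.036+d[2])); print(n,fw,ac,'crop4',((q-np.array(off))*4).round(0))
E
python3 kn.py a
```

```text
time: 4.2
eef_pos: [0.5342, 0.0556, 0.203]
tcp_rot: [1.481, 1.569, -3.032]
contact_force: [-5.2, 0.8, 4.1]
finger_gap: 0.0006
t 4.2 gate-frame tcp mm [-32.9  37.2 203. ] F gate [-4.9  1.8  4.1] gap 0.0006307402290281995
tool axes in gate
 [[-0.002 -1.    -0.   ]
 [ 0.    -0.     1.   ]
 [-1.     0.002  0.   ]] q [ 0.02  0.65 -0.34  1.87  0.33  0.67  1.25]
shift to [-29.0, 37.0, 201.0] [ 2.  -3.9 -0.2]
top [(0.19, [260.2, 217.2, 220.2, 190.2])] [(0.18, [259.6, 216.2, 217.3, 188.3], 15283)]
top -0.27 -0.2 crop4 [248. 419.]
top -0.27 0.2 crop4 [373. 396.]
top -0.15 -0.2 crop4 [240. 381.]
top -0.15 0.2 crop4 [368. 357.]
top 0 -0.2 crop4 [230. 334.]
top 0 0.2 crop4 [360. 310.]
top 0.15 -0.2 crop4 [222. 287.]
top 0.15 0.2 crop4 [350. 263.]
top 0.29 -0.2 crop4 [217. 245.]
top 0.29 0.2 crop4 [339. 223.]
side [(0.59, [295.8, 190.1, 13.7, 44.3])] []
side -0.27 -0.2 crop4 [233. 202.]
side -0.27 0.2 crop4 [321. 246.]
side -0.15 -0.2 crop4 [257. 182.]
side -0.15 0.2 crop4 [346. 225.]
side 0 -0.2 crop4 [286. 161.]
side 0 0.2 crop4 [377. 205.]
side 0.15 -0.2 crop4 [316. 148.]
side 0.15 0.2 crop4 [406. 189.]
side 0.29 -0.2 crop4 [344. 141.]
side 0.29 0.2 crop4 [430. 180.]
```

View pics/side_a.png

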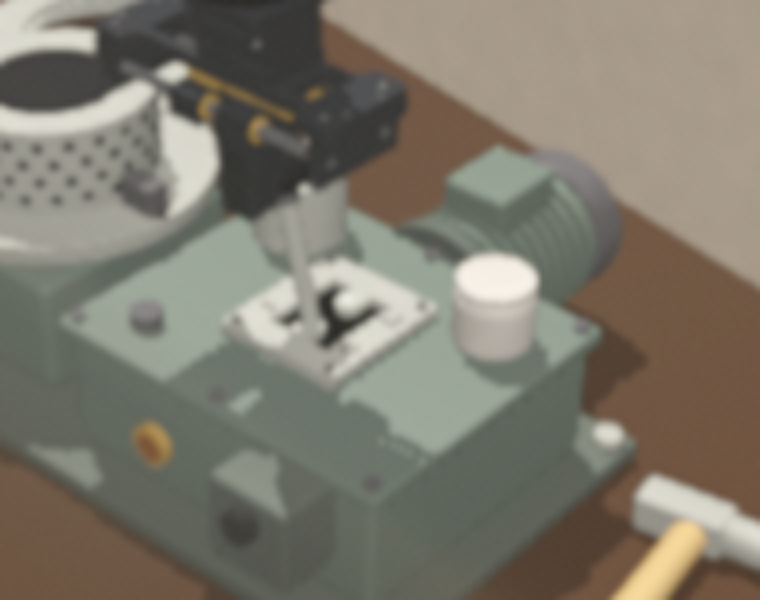

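View pics/top_a.png

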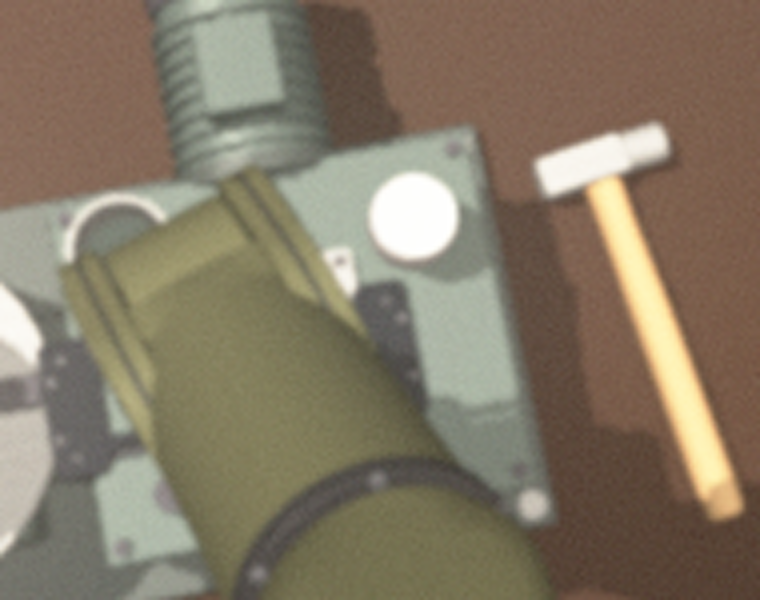

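```bash
python3 -m pendant '0 0 12 0 0; 0 0 30 0 0; 0 -30 40 0 0; 0 -65 40 20 0; 0 -100 40 45 0' ; python3 st.py 0 84 300; python3 kn.py b | grep '\['; python3 st.py
```

```text
time: 4.92
eef_pos: [0.4872, 0.0888, 0.3018]
tcp_rot: [-2.912, 1.57, -1.147]
contact_force: [2.1, 1.2, 1.0]
finger_gap: 0.0005
t 4.9167 gate-frame tcp mm [-72.4  79.1 301.8] F gate [2.3 0.8 1. ] gap 0.0005209233550015291
tool axes in gate
 [[ 0.    -1.     0.005]
 [-0.001  0.005  1.   ]
 [-1.    -0.    -0.001]] q [-0.01  0.47 -0.41  1.87  0.24  0.85  1.23]
shift to [0.0, 84.0, 300.0] [  1.8 -72.4   5.3]
top [(0.68, [289.9, 227.9, 19.9, 21.2]), (0.52, [259.0, 216.7, 216.8, 187.0])] [(0.49, [289.0, 227.1, 14.8, 24.2], 202)]
top -0.27 -0.2 crop4 [248. 419.]
top -0.27 0.2 crop4 [373. 396.]
top -0.15 -0.2 crop4 [240. 381.]
top -0.15 0.2 crop4 [368. 357.]
top 0 -0.2 crop4 [230. 334.]
top 0 0.2 crop4 [360. 310.]
top 0.15 -0.2 crop4 [222. 287.]
top 0.15 0.2 crop4 [350. 263.]
top 0.29 -0.2 crop4 [217. 245.]
top 0.29 0.2 crop4 [339. 223.]
side [(0.65, [291.2, 188.6, 19.1, 48.9])] [(0.55, [292.2, 187.7, 22.3, 47.7], 388)]
side -0.27 -0.2 crop4 [233. 202.]
side -0.27 0.2 crop4 [321. 246.]
side -0.15 -0.2 crop4 [257. 182.]
side -0.15 0.2 crop4 [346. 225.]
side 0 -0.2 crop4 [286. 161.]
side 0 0.2 crop4 [377. 205.]
side 0.15 -0.2 crop4 [316. 148.]
side 0.15 0.2 crop4 [406. 189.]
side 0.29 -0.2 crop4 [344. 141.]
side 0.29 0.2 crop4 [430. 180.]
t 5.2167 gate-frame tcp mm [-72.6  79.7 299.7] F gate [ 0.4 -0.1 -0. ] gap 0.00038657995988640404
tool axes in gate
 [[-0.001 -1.     0.001]
 [-0.001  0.001  1.   ]
 [-1.     0.001 -0.001]] q [-0.01  0.47 -0.41  1.88  0.24  0.84  1.23]
```

View pics/side_b.png

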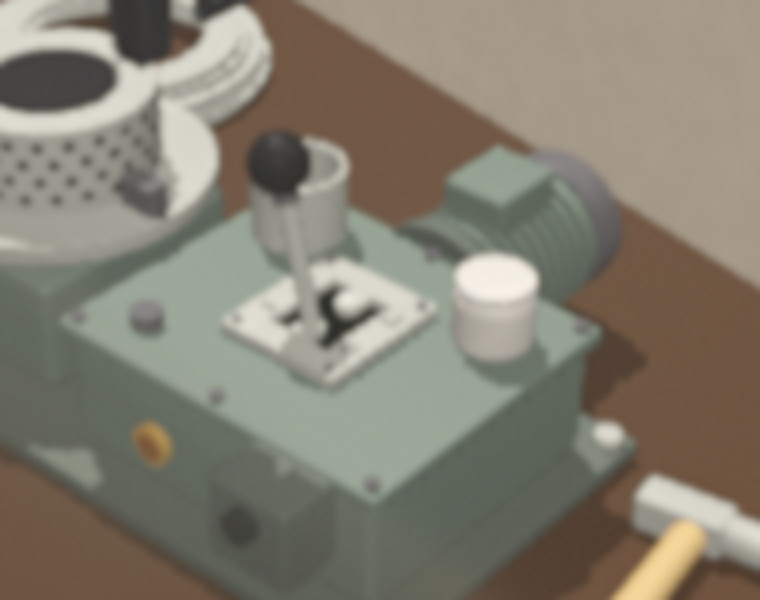

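View pics/top_b.png

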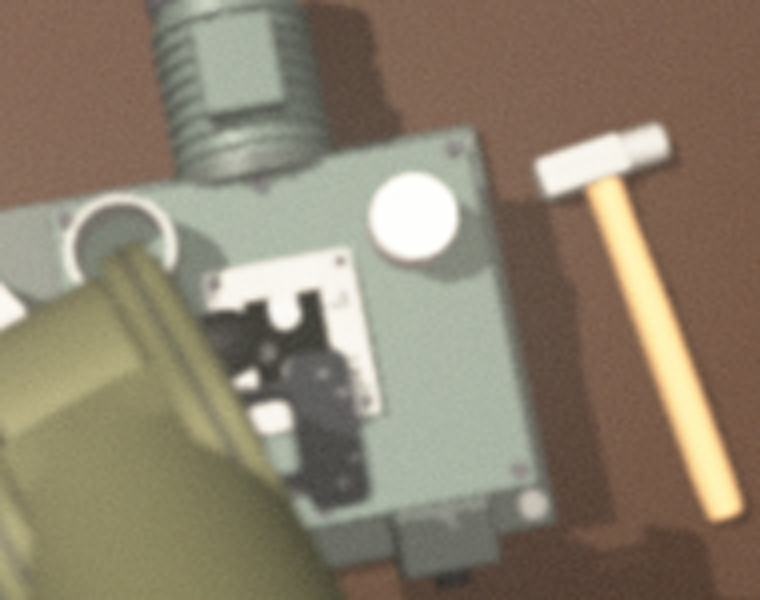

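```bash
python3 -m pendant '0 0 0 -30 0; 0 20 0 -42 0; 0 60 0 -42 0; 0 99 0 -42 0; 0 99 0 -42 0' ; python3 st.py -40 37 201 -27 37 201
```

```text
time: 5.63
eef_pos: [0.4906, 0.0468, 0.1949]
tcp_rot: [1.592, 1.556, -2.923]
contact_force: [-1.1, 0.3, -0.6]
finger_gap: 0.0006
t 5.6333 gate-frame tcp mm [-77.4  37.2 194.9] F gate [-1.   0.5 -0.6] gap 0.0005867362964195709
tool axes in gate
 [[-0.015 -1.     0.002]
 [-0.     0.002  1.   ]
 [-1.     0.015 -0.   ]] q [ 0.02  0.62 -0.33  2.    0.35  0.59  1.22]
shift to [-40.0, 37.0, 201.0] [ -6.6 -37.3  -0.2]
shift to [-27.0, 37.0, 201.0] [ -6.8 -50.3  -0.1]
```

```bash
python3 -m pendant '0 0 -15 0 0; 0 0 -28 0 0; 0 0 -36 0 0; 0 0 -41 0 0; 0 0 -45 0 0' ; python3 -m pendant '0 0 -1 0 0; 0 0 -1 0 0; 0 0 -1 0 0; 0 0 -1 0 0; 0 0 -1 0 0';python3 st.py
```

```text
time: 6.05
eef_pos: [0.538, 0.0577, 0.2019]
tcp_rot: [1.752, 1.567, -2.762]
contact_force: [-5.6, -0.8, 3.7]
finger_gap: 0.0003
time: 6.47
eef_pos: [0.5397, 0.0582, 0.2017]
tcp_rot: [2.002, 1.57, -2.511]
contact_force: [-4.6, -1.1, 3.2]
finger_gap: 0.0005
t 6.4667 gate-frame tcp mm [-27.   38.7 201.7] F gate [-4.8 -0.2  3.2] gap 0.0004630476950083015
tool axes in gate
 [[-0.001 -1.     0.   ]
 [-0.     0.     1.   ]
 [-1.     0.001 -0.   ]] q [ 0.01  0.66 -0.34  1.86  0.34  0.68  1.25]
```

```bash
python3 -m pendant '0 0 12 0 0; 0 0 30 0 0; 0 -30 30 0 0; 0 -60 25 25 0; 0 -90 20 55 0' ; python3 -m pendant '0 0 -15 0 0; 0 0 -48 0 0; 0 0 -48 0 0; 0 0 -48 0 0; 0 0 -48 0 0';python3 kn.py c | grep rect;python3 st.py 1 94 201
```

```text
time: 6.88
eef_pos: [0.5113, 0.1064, 0.292]
tcp_rot: [-1.739, 1.568, 0.026]
contact_force: [1.0, -0.5, -0.2]
finger_gap: 0.0005
time: 7.3
eef_pos: [0.5569, 0.1174, 0.2905]
tcp_rot: [-0.648, 1.57, 1.122]
contact_force: [0.8, -0.2, 0.7]
finger_gap: 0.0004
t 7.6 gate-frame tcp mm [  1.1  93.1 290.9] F gate [0.2 0.2 0.6] gap 0.0006049277137679669
tool axes in gate
 [[-0. -1. -0.]
 [-0. -0.  1.]
 [-1.  0. -0.]] q [-0.06  0.58 -0.39  1.68  0.26  0.93  1.23]
shift to [1.0, 94.0, 201.0] [89.9  0.1  0.9]
```

View pics/side_c.png

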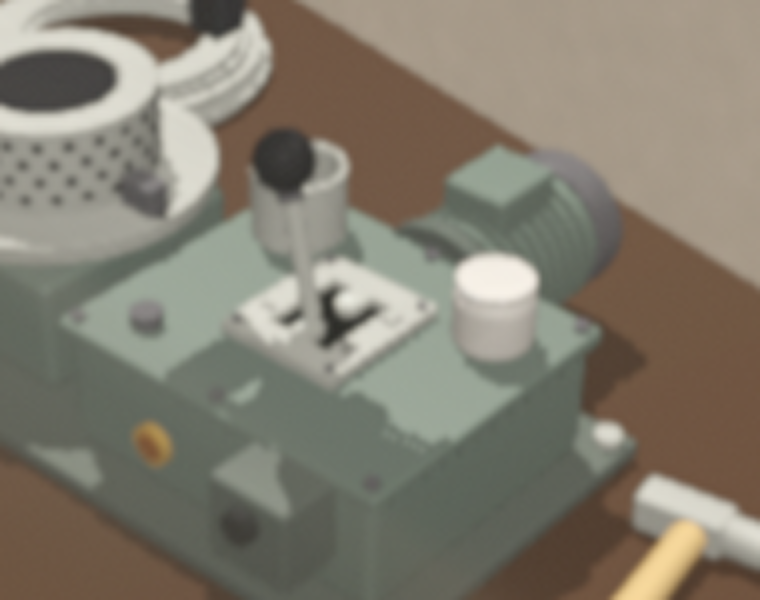

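```bash
python3 -m pendant '0 30 0 0 0; 0 60 0 0 0; 0 80 0 0 0; 0 89 0 0 0; 0 89 0 0 0' ; python3 -m pendant '0 0 0 -6 0; 0 0 0 -12 0; 0 0 0 -18 0; 0 0 0 -24 0; 0 0 0 -30 0'; python3 st.py
```

```text
time: 8.02
eef_pos: [0.5556, 0.1168, 0.2001]
tcp_rot: [1.649, 1.567, -2.864]
contact_force: [-0.3, 0.1, 0.5]
finger_gap: 0.0003
time: 8.43
eef_pos: [0.5638, 0.0892, 0.2034]
tcp_rot: [-0.976, 1.566, 0.794]
contact_force: [-0.1, 5.5, 4.2]
finger_gap: 0.0006
t 8.4333 gate-frame tcp mm [  2.8  64.4 203.4] F gate [1.  5.4 4.2] gap 0.0005541628730790155
tool axes in gate
 [[ 0.004 -1.    -0.001]
 [ 0.003 -0.001  1.   ]
 [-1.    -0.004  0.003]] q [-0.03  0.69 -0.35  1.78  0.33  0.73  1.22]
```

```bash
python3 -m pendant '0 0 0 -6 0; 0 0 0 -12 0; 0 0 0 -18 0; 0 0 0 -24 0; 0 0 0 -30 0'; python3 st.py
```

```text
time: 8.85
eef_pos: [0.5689, 0.0576, 0.2018]
tcp_rot: [2.604, 1.571, -1.91]
contact_force: [-0.1, 3.6, 2.3]
finger_gap: 0.0006
t 8.85 gate-frame tcp mm [  1.5  32.4 201.8] F gate [0.6 3.5 2.3] gap 0.0005528844676830951
tool axes in gate
 [[-0. -1.  0.]
 [-0.  0.  1.]
 [-1.  0. -0.]] q [ 0.03  0.7  -0.35  1.77  0.34  0.73  1.27]
```

```bash
python3 -m pendant '0 0 0 -6 0; 0 0 0 -12 0; 0 0 0 -18 0; 0 0 0 -24 0; 0 0 0 -29 0'; python3 st.py; python3 kn.py d | grep top
```

```text
time: 9.27
eef_pos: [0.5743, 0.029, 0.2014]
tcp_rot: [1.802, 1.57, -2.712]
contact_force: [0.2, 2.7, -0.9]
finger_gap: 0.0003
t 9.2667 gate-frame tcp mm [  1.2   3.2 201.4] F gate [ 0.8  2.6 -0.9] gap 0.0003349411839201928
tool axes in gate
 [[-0.001 -1.     0.   ]
 [-0.     0.     1.   ]
 [-1.     0.001 -0.   ]] q [ 0.08  0.7  -0.36  1.76  0.34  0.74  1.31]
top [] []
top -0.27 -0.2 crop4 [248. 419.]
top -0.27 0.2 crop4 [373. 396.]
top -0.15 -0.2 crop4 [240. 381.]
top -0.15 0.2 crop4 [368. 357.]
top 0 -0.2 crop4 [230. 334.]
top 0 0.2 crop4 [360. 310.]
top 0.15 -0.2 crop4 [222. 287.]
top 0.15 0.2 crop4 [350. 263.]
top 0.29 -0.2 crop4 [217. 245.]
top 0.29 0.2 crop4 [339. 223.]
```

View pics/side_d.png

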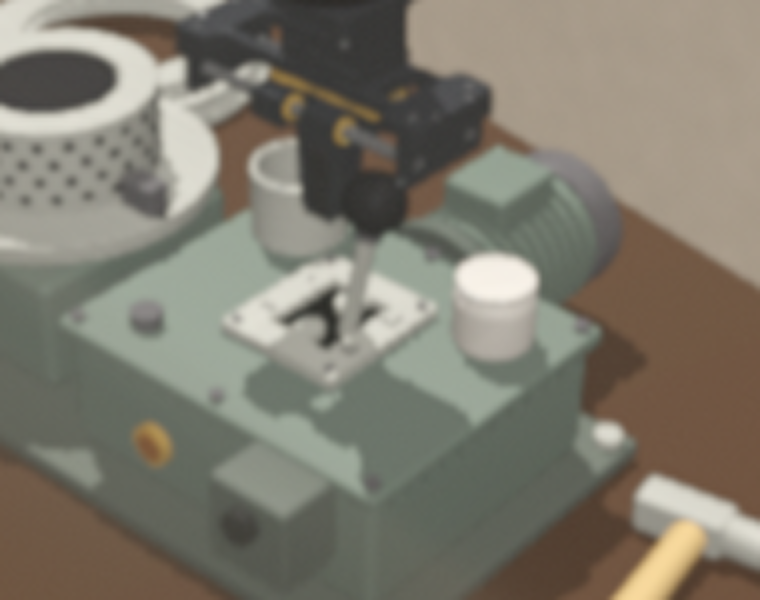

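```bash
python3 -m pendant '0 0 0 12 0; 0 0 0 28 0; 0 -35 0 28 0; 0 -75 0 28 0; 0 -95 25 10 0' ; python3 -m pendant '0 0 25 -20 0; 0 0 45 -48 0; 0 0 45 -48 0; 0 0 45 -48 0; 0 0 45 -48 0';python3 st.py -72 -37 201;python3 kn.py e | grep top
```

```text
time: 9.98
eef_pos: [0.5521, 0.0424, 0.3009]
tcp_rot: [-1.138, 1.559, 0.64]
contact_force: [1.5, -0.1, 1.1]
finger_gap: 0.0005
time: 10.4
eef_pos: [0.5137, -0.0198, 0.2971]
tcp_rot: [-0.86, 1.57, 0.911]
contact_force: [-0.3, 0.9, 0.6]
finger_gap: 0.0006
t 10.4 gate-frame tcp mm [-67.9 -32.6 297.1] F gate [-0.1  0.9  0.6] gap 0.000626041616442809
tool axes in gate
 [[ 0.001 -1.    -0.001]
 [ 0.001 -0.001  1.   ]
 [-1.    -0.001  0.001]] q [ 0.22  0.5  -0.42  1.83  0.26  0.86  1.45]
shift to [-72.0, -37.0, 201.0] [96.1  4.1 -4.5]
top [] []
top -0.27 -0.2 crop4 [248. 419.]
top -0.27 0.2 crop4 [373. 396.]
top -0.15 -0.2 crop4 [240. 381.]
top -0.15 0.2 crop4 [368. 357.]
top 0 -0.2 crop4 [230. 334.]
top 0 0.2 crop4 [360. 310.]
top 0.15 -0.2 crop4 [222. 287.]
top 0.15 0.2 crop4 [350. 263.]
top 0.29 -0.2 crop4 [217. 245.]
top 0.29 0.2 crop4 [339. 223.]
```

View pics/side_e.png

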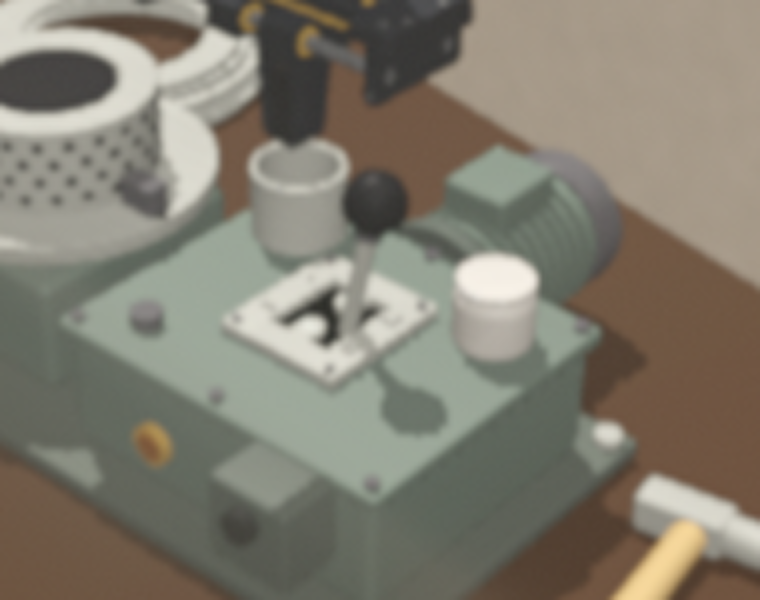

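```bash
python3 -m pendant '0 30 2 -1 0; 0 60 3 -2 0; 0 85 3 -2 0; 0 95 3 -2 0; 0 95 3 -2 0' ; python3 st.py -29 -37 201 24 -37 201
```

```text
time: 11.12
eef_pos: [0.5096, -0.0233, 0.1999]
tcp_rot: [1.347, 1.566, 3.118]
contact_force: [1.3, -0.8, -0.3]
finger_gap: 0.0004
t 11.1167 gate-frame tcp mm [-72.6 -35.2 199.9] F gate [ 1.1 -1.1 -0.3] gap 0.00038223462787328864
tool axes in gate
 [[-0.005 -1.    -0.001]
 [ 0.001 -0.001  1.   ]
 [-1.     0.005  0.001]] q [ 0.17  0.63 -0.35  1.95  0.35  0.62  1.37]
shift to [-29.0, -37.0, 201.0] [ -1.3 -43.6  -1.8]
shift to [24.0, -37.0, 201.0] [ -1.5 -96.6  -1.9]
```

```bash
python3 -m pendant '0 0 -20 -1 0; 0 0 -36 -1 0; 0 0 -46 -1 0; 0 0 -53 -1 0; 0 0 -60 -1 0' ; python3 st.py; python3 -m pendant '0 0 -5 0 0; 0 0 -10 0 0; 0 0 -15 0 0; 0 0 -20 0 0; 0 0 -25 0 0' ; python3 st.py 23 -37 201
```

```text
time: 11.53
eef_pos: [0.5694, -0.0124, 0.2029]
tcp_rot: [1.546, 1.569, -2.967]
contact_force: [-5.1, -0.4, 3.7]
finger_gap: 0.0005
t 11.5333 gate-frame tcp mm [-11.8 -36.4 202.9] F gate [-5.   0.6  3.7] gap 0.0004982187679740321
tool axes in gate
 [[-0.001 -1.    -0.   ]
 [ 0.    -0.     1.   ]
 [-1.     0.001  0.   ]] q [ 0.15  0.69 -0.36  1.78  0.34  0.73  1.39]
time: 11.95
eef_pos: [0.5941, -0.0073, 0.2015]
tcp_rot: [1.039, 1.569, 2.81]
contact_force: [-4.8, 1.3, -2.7]
finger_gap: 0.0
t 11.95 gate-frame tcp mm [ 13.4 -36.2 201.5] F gate [-4.5  2.2 -2.7] gap 4.158766384720555e-05
tool axes in gate
 [[-0.001 -1.    -0.001]
 [ 0.001 -0.001  1.   ]
 [-1.     0.001  0.001]] q [ 0.14  0.72 -0.36  1.7   0.34  0.78  1.39]
shift to [23.0, -37.0, 201.0] [ 0.5 -9.6 -0.8]
```

```bash
python3 -m pendant '0 0 -2 0 0; 0 0 -4 0 0; 0 0 -6 0 0; 0 0 -8 0 0; 0 0 -8 0 0' ; python3 -m pendant '0 0 -1 0 0; 0 0 -2 0 0; 0 0 -3 0 0; 0 0 -3 0 0; 0 0 -3 0 0'; python3 st.py 23 -37 201
```

```text
time: 12.37
eef_pos: [0.6013, -0.0059, 0.2008]
tcp_rot: [1.289, 1.568, 3.059]
contact_force: [-5.2, 1.1, -3.0]
finger_gap: 0.0005
time: 12.78
eef_pos: [0.6038, -0.0055, 0.2007]
tcp_rot: [1.371, 1.567, 3.141]
contact_force: [-5.5, 0.1, -4.0]
finger_gap: 0.0004
t 12.7833 gate-frame tcp mm [ 23.2 -36.4 200.7] F gate [-5.4  1.2 -4. ] gap 0.0003994783501393894
tool axes in gate
 [[-0.003 -1.    -0.   ]
 [ 0.001 -0.     1.   ]
 [-1.     0.003  0.001]] q [ 0.13  0.74 -0.36  1.67  0.33  0.8   1.4 ]
shift to [23.0, -37.0, 201.0] [-0.3  0.2 -0.6]
```

Not at the stop yet (force still only 5 N); creeping further.

```bash
python3 -m pendant '0 0 -1 0 0; 0 0 -2 0 0; 0 0 -3 0 0; 0 0 -3 0 0; 0 0 -3 0 0'; python3 st.py
```

```text
time: 13.2
eef_pos: [0.6064, -0.0051, 0.2006]
tcp_rot: [1.441, 1.566, -3.072]
contact_force: [-6.0, 1.5, -4.2]
finger_gap: 0.0009
t 13.2 gate-frame tcp mm [ 25.8 -36.5 200.6] F gate [-5.6  2.7 -4.2] gap 0.0008820158753476178
tool axes in gate
 [[-0.004 -1.    -0.   ]
 [ 0.001 -0.     1.   ]
 [-1.     0.004  0.001]] q [ 0.13  0.74 -0.36  1.66  0.33  0.8   1.4 ]
```

```bash
python3 -m pendant '0 0 -1 0 0; 0 0 -2 0 0; 0 0 -3 0 0; 0 0 -3 0 0; 0 0 -3 0 0'; python3 st.py
```

```text
time: 13.62
eef_pos: [0.6077, -0.0048, 0.2003]
tcp_rot: [1.522, 1.563, -2.991]
contact_force: [-9.3, 1.1, -2.9]
finger_gap: 0.0006
t 13.6167 gate-frame tcp mm [ 27.2 -36.5 200.3] F gate [-8.9  3.  -2.9] gap 0.0006309708367272691
tool axes in gate
 [[-0.008 -1.    -0.   ]
 [ 0.    -0.     1.   ]
 [-1.     0.008  0.   ]] q [ 0.13  0.74 -0.36  1.66  0.33  0.81  1.4 ]
```

```bash
python3 -m pendant '0 0 -1 0 0; 0 0 -2 0 0; 0 0 -3 0 0; 0 0 -3 0 0; 0 0 -3 0 0'; python3 st.py
```

```text
time: 14.03
eef_pos: [0.6091, -0.0048, 0.1999]
tcp_rot: [1.578, 1.559, -2.935]
contact_force: [-11.7, -0.0, -1.0]
finger_gap: 0.0003
t 14.0333 gate-frame tcp mm [ 28.5 -36.8 199.9] F gate [-11.4   2.3  -1. ] gap 0.0003387826599593573
tool axes in gate
 [[-0.012 -1.    -0.   ]
 [-0.    -0.     1.   ]
 [-1.     0.012 -0.   ]] q [ 0.13  0.75 -0.36  1.65  0.33  0.82  1.4 ]
```

```bash
python3 -m pendant '0 0 15 0 0; 0 0 40 0 0; 0 0 70 0 0; 0 -35 90 0 0; 0 -70 110 0 0';  python3 -m pendant '0 -30 30 20 0; 0 -40 60 50 0; 0 -40 60 80 0; 0 -40 60 80 0; 0 -40 60 80 0'; python3 st.py; python3 kn.py f | grep -v '0.2 '; python3 kn.py f | grep ' 0.2 '
```

```text
time: 14.45
eef_pos: [0.5056, -0.0266, 0.2717]
tcp_rot: [2.116, 1.57, -2.398]
contact_force: [0.8, -1.9, 0.3]
finger_gap: 0.0005
time: 14.87
eef_pos: [0.4333, 0.0424, 0.3133]
tcp_rot: [-1.624, 1.565, 0.149]
contact_force: [0.0, -0.5, -0.3]
finger_gap: 0.0002
t 14.8667 gate-frame tcp mm [-134.4   44.3  313.3] F gate [-0.1 -0.5 -0.3] gap 0.00022720338397258847
tool axes in gate
 [[ 0.006 -1.    -0.003]
 [-0.    -0.003  1.   ]
 [-1.    -0.006 -0.   ]] q [ 0.12  0.37 -0.46  2.01  0.23  0.8   1.31]
top [(0.83, [314.4, 205.0, 19.6, 37.0])] [(0.82, [314.6, 202.6, 16.0, 35.2], 359)]
side [(0.7, [324.6, 189.3, 26.9, 39.6])] [(0.8, [323.3, 188.8, 27.2, 42.2], 379)]
top -0.27 0.2 crop4 [373. 396.]
top -0.15 0.2 crop4 [368. 357.]
top 0 0.2 crop4 [360. 310.]
top 0.15 0.2 crop4 [350. 263.]
top 0.29 0.2 crop4 [339. 223.]
side -0.27 0.2 crop4 [321. 246.]
side -0.15 0.2 crop4 [346. 225.]
side 0 0.2 crop4 [377. 205.]
side 0.15 0.2 crop4 [406. 189.]
side 0.29 0.2 crop4 [430. 180.]
```

View pics/side_f.png

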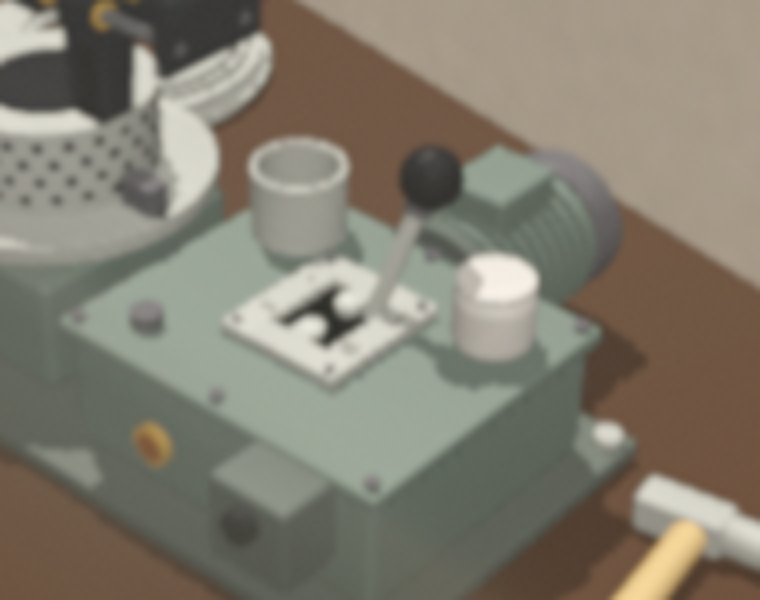

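View pics/top_f.png

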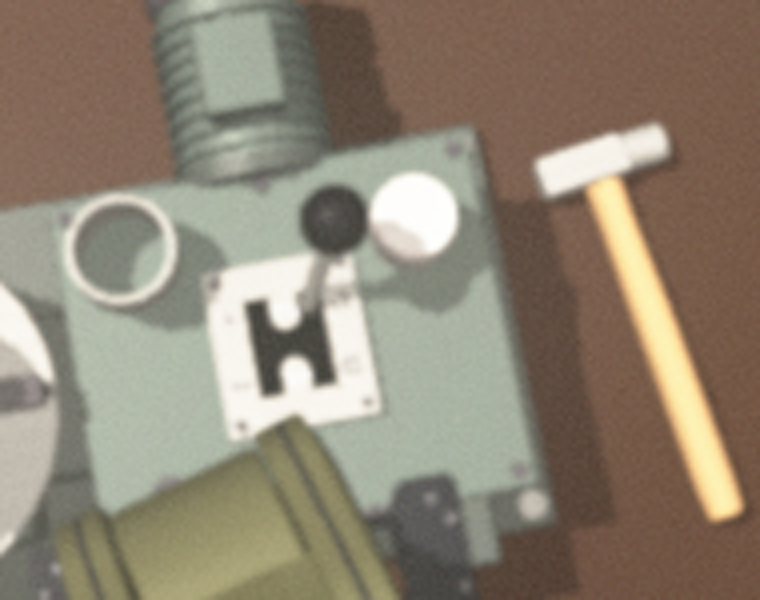

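```bash
python3 -c "
from workcell import bot
o=bot.get_obs();print(o['time'],o['contact_force'],max(abs(v) for v in o['joint_vel']));print(bot.job_done())"
```

```text
15.4667 [ 0.3330665  -0.29100337  0.38998515] 0.0035058419051632638
the job is handed in; nothing more can be done
None
```

The lever is in the third slot, fully home as far as the last pictures show. I handed the job in at 15.5 s with the hand clear.

- **Moves:** I pushed with shut fingers, always from outside. The lever started in the second slot. I pushed it forward to neutral, topped it up by about 5 mm, pushed it across into the right-hand leg, then forward to the stop. Readings taken at the end of each move while pushing were about 3 to 8 N along the stroke. At the stop they rose steadily to about 12 N while the fingers all but stopped moving.
- **Last checks:** The knob shows within about 2 pixels (a few millimetres) of its computed home position in both the side and top pictures. By eye, the tin, collar and hammer stand where they did. The force on the hand was about zero and the arm was still.
- **Disagreements:**
  - Early wrist-camera readings put the gate up to 9 mm off, because the arm was still settling. Once it had settled, the difference was about 3 mm.
  - The side and top cameras, fitted separately, differed by about 4 mm and 0.03 rad in yaw. I used the joint fit.
  - The finger position at the stop was about 5 mm beyond my estimate. I put that down to the gate fit and the arm giving slightly, since the final pictures show the lever home.

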